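# Clamp a lens blank in a slip-clutch bench gauge

## Robot

A 6-joint arm with a two-finger parallel gripper is mounted at the origin on the work surface. World frame = base frame: x ahead of the robot, y to its left, z up, the work surface at z = 0. Lengths are in mm, angles in rad, forces in N, time in s.
With the tool pointing down it reaches from about 275 to 1000 mm from the base axis. Payload 8.4 kg.
Tool frame: the origin (TCP) lies on the centre line of the jaws, within the pads' length; the fingertips stand 17 mm ahead of it and the grasp point (between the pads) lies 2 mm behind it; z points along the fingers, y is the direction in which the jaws open and shut (so a half turn about z gives the same grasp; the last joint's range is limited). The gripper opens to 85 mm and grips with 20 to 120 N. Pads are 22 mm wide; open, the fingers measure 114 mm over their backs; the gripper's body (76 mm by 85 mm) begins 54 mm behind the grasp point. The pads swing forward as they close: fully open they stand 13 mm farther back than shut.
Start: joints at [-1.21, 0.353, 1.633, -0, 1.155, -0.002], TCP at [221.807, -584.32, 248.281] pointing down, gripper open.
Joint ranges: [-2.63, 2.63], [-0.92, 2.1], [0.06, 2.66], [-1.3, 4.44], [0, 2.69], [-3.02, 3.02]. Speed limits (rad/s): [2.22, 2.22, 2.79, 3.14, 3.14, 3.14].

## Interface

Orientations are given as a rotation vector (axis times angle).
In Python, from station import r gives the robot as it stands.
- The arm moves only by the shell command python3 -m creep 'ROWS' [FORCE]. ROWS is JSON, a list of rows, each an object with "xyz": the shift along the tool's x, y, z in mm, a list of three; "delta_rot": the turn, a rotation vector about the tool's x, y, z in rad, a list of three; "hand": the gripper's target within -1 to 1 (fully open at 1, half-way at 0, shut at -1). In form: [{"xyz": [tx, ty, tz], "delta_rot": [ax, ay, az], "hand": hand}, ...]. A call has 1 to 20 rows; each row shifts and turns the pose as measured when the row begins, along the tool's axes as they then stand; what a row does not reach is not made up. A row lasts 1/12 s, in which the tool goes at most 41.7 mm and 7.16 degrees, less where a joint would pass 70% of its speed; a pose out of reach is approached as far as the arm can. A call is refused whole if a number of a shift passes 41.7 or a number of a turn 0.125, either way. A call with a gripper value outside its range is refused whole. The fingers move at their own pace and stop on an object; FORCE is the grip in N (left out, the last holds). Time passes only in rows, so rows that do not move let the fingers close. It gives the time, the measured TCP pose, the force and the opening at its end, in the units of the state.
- r.get_obs(): the state, without advancing time (a new reading comes with each control period).
- r.snapshot(name): name is "scene" or "top"; returns (picture, depth): 420x560x3 uint8, red, green, blue; 420x560 float32, mm along the optical axis (not along the pixel's ray), 0 where there is no reading.
- r.calibration(name): a dict with "mtx" (3x3 intrinsics, pixels), "D" ([k1, k2, p1, p2, k3] as OpenCV has them; the pictures are not rectified), "world_from_camera" (4x4, takes a point from camera to world coordinates). Camera axes: x right, y down, z forward; pixel columns grow to the right and rows downward; lengths in mm; the calibration is good to about 2 mm. A picture is of the moment at which its call begins. calibration takes no time and is no camera call.
- r.finish_job(): hands the job in, once; it reports no verdict.
The state is a dict: "time_s": time; "joints": joint angles; "joint_velocities": joint speeds; "effort": joint torques, N m; "tcp_pos": TCP position; "tcp_rot": TCP orientation; "ft_force": force on the tool from outside, world axes, zero at the start; "wrist_torque": the same for the moment, N m; "opening": finger opening in mm.
Only numpy, scipy, OpenCV 4.12 (cv2) and the standard library are available. Lean on these libraries where they do the work, as an engineer would, in place of code of your own. Each camera call takes 0.05 s, during which the arm holds its last target.

## Task

Push the carriage with the brown lens blank fully home under the gauge's foot, then turn the black thumbscrew slowly clockwise until the foot is down on the lens and the clutch just begins to slip, and stop there with the thumbscrew's white pointer inside the red band of the collar, never past it. Leave the lens clamped, let go, do not touch the lens, and leave the things round about where they are.

Things in the scene. Friction and masses are not known exactly. Their poses are not given: they have to be found in the camera images.
- gauge: lens gauge fixed to the table: grey base 210 x 150 mm, 15 mm thick; bridge on two columns, top 105 mm above the table, 66 mm along x, 146 mm along y. Origin on the table under the base; +x is the way the carriage is pushed home, z up. The upright spindle axis (foot, collar, thumbscrew) stands 60 mm along +x from the origin.
- carriage (a joint): travel of the steel carriage, in m: 0 out (towards the robot), 0.080 fully home against a hard stop, with the lens centred under the foot. Sliding friction about 1.5 N; it stays where it is left.
- post (a point): on the carriage's upright black round push post, 16 mm across, 50 mm tall; this point is on its axis, 12 mm below its top, 53 mm above the table, 30 mm above the carriage's top. Moves with the carriage along the gauge's +x. The lens centre is 85 mm along +x from it.
- lens_center (a point): centre of the loose brown lens blank, a disc 60 mm across and 10 mm thick, lying in the carriage's blue ring nest (wall 6 mm high, 1.5 mm play) and carried along by it. Do not touch it.
- foot: steel plunger with a black rubber foot 20 mm across that comes down from the bridge as the spindle turns clockwise; origin at the centre of its underside; it does not turn. It starts 3 to 21 mm above the lens. Once on the lens it stops the spindle. When the thumbscrew is let go the foot springs back a little but stays pressed on the lens.
- knob_grip (a point): on the axis of the black thumbscrew above the bridge, at gripping height, 143 mm above the table. The grip is an upright bar 34 mm long along this point's x, 14 mm thick along y; its top is 16 mm above this point, its round flange (48 mm across) 26 mm below. The point turns with the thumbscrew, which keeps its height. Clockwise from above lowers the foot, 0.4 to 2.6 rad to reach the lens.
- knob: the thumbscrew, origin on its axis at its underside. A drag clutch joins it to the spindle. Running free takes 0.05 to 0.08 N m; with the foot on the lens the torque rises within 0.1 rad to 0.26 N m (easing to 0.15 to 0.2 when one stops), where the clutch slips: the thumbscrew turns on, collar and foot stand still, the torque stays level. Turning faster than about 1 rad/s raises it and squeezes the lens harder.
- knob_mark (a point): tip of the thumbscrew's white pointer: 27 mm from the axis along the bar's +x; turns with the thumbscrew.
- collar_mark (a point): black start line on the aluminium collar (64 mm across, under the thumbscrew, turning with the spindle), 27 mm from the axis; x outward, y counter-clockwise. The pointer starts at this line and stays there until the clutch slips. The red band on the collar runs from 0.1 to 0.4 rad clockwise of the line. The slip remains when the thumbscrew is let go.
- glasses_case: bystander: blue spectacle case 60 x 150 x 43 mm; origin at the centre of its underside.
- screwdriver: bystander: screwdriver 130 mm long lying along its x.
- trial_lens: bystander: red-rimmed trial lens 38 mm across, with a tab; origin at the centre of its underside.

How it is judged (in metres and radians):
On the way, in this order (a step that is already met when the one before it is completed fails the run):
1. the carriage is fully home (within 4 mm of its stop) (value of joint carriage above 0.076 m), for 0.2 s.
2. the foot is pressed on the lens and the clutch has slipped, the pointer in the red band (value of joint carriage above 0.076 m and contact force between foot and lens above 1.5 N and y of knob_mark in the frame of collar_mark between -0.0108 and -0.0024 m), for 0.1 s.
At the end, for the whole second after the job is handed in: the carriage is within 4 mm of its stop, the lens lies at rest with its centre within 6 mm of the foot's axis, the foot presses it with more than 1.5 N, and the thumbscrew's pointer stands in the red band: slipped about 0.09 to 0.41 rad clockwise past the collar's start line (all of step 2 and horizontal distance between lens_center and foot below 0.006 m and linear speed of lens below 0.02 m/s); the robot touches nothing.
It fails at once if the clutch is turned on past the red band (more than about 0.48 rad of slip) (y of knob_mark in the frame of collar_mark below -0.0125 m).
It fails at once if the lens is squeezed with more than 40 N (thumbscrew turned fast through the slip) (contact force between foot and lens above 40 N).
It fails at once if the robot touches the lens (contact force between any of the arm, the fingers and lens above 0.5 N).
It fails at once if the spectacle case, the screwdriver or the trial lens is moved by more than 20 mm (distance of any of glasses_case, screwdriver, trial_lens from where it was at the start of the episode above 0.02 m).
It also fails if it takes over 70 s, if anything falls off the work surface, if the arm or the gripper's body presses on something with over 40 N, if the wrist force passes 120 N, or if a joint passes its speed limit or range.

## Working session

There is one attempt and no reset: what is moved stays moved. The work goes in short steps, Python scripts to look and compute and a shell command to move; the robot and the scene stay as the last step left them, time stands still between calls to the robot, and variables do not carry over. Pictures are saved under pics/ and viewed, and the job is handed in when it is done.

```bash
ls; mkdir -p pics; python3 - <<'E'
from station import r
import cv2,numpy as np
o=r.get_obs();print(o)
for n in("scene","top"):
    p,d=r.snapshot(n);np.savez(f"{n}0.npz",p=p,d=d)
    cv2.imwrite(f"pics/{n}0.png",p[:,:,::-1]);print(n,r.calibration(n))
E
```

```text
pics
{'time_s': 0.0, 'joints': array([-1.21036447e+00,  3.53635866e-01,  1.63417835e+00, -4.89920723e-06,
        1.15518636e+00, -2.38409055e-03]), 'joint_velocities': array([-0.00089943, -0.00130701, -0.00117436,  0.00164295, -0.00185207,
        0.00207765]), 'effort': array([-2.65359180e-03, -6.05263066e+01, -3.42067373e+01, -2.04922758e-04,
        9.26762063e-03, -5.06014175e-06]), 'tcp_pos': array([ 221.65872144, -583.86742288,  247.55041547]), 'tcp_rot': array([-3.08867867e+00, -5.66542496e-01,  4.00560497e-04]), 'ft_force': array([ 0.76704272, -0.98429343, -0.24022541]), 'wrist_torque': array([-0.02574944, -0.04799779,  0.01220279]), 'opening': 85.56737263778285}
scene {'mtx': array([[387.75827047,   0.        , 278.67745561],
       [  0.        , 387.75827047, 207.93536343],
       [  0.        ,   0.        ,   1.        ]]), 'D': array([-0.00063717,  0.        ,  0.        ,  0.        ,  0.        ]), 'world_from_camera': array([[-3.01138027e-01,  6.76527822e-01, -6.72031245e-01,
         1.10713309e+03],
       [ 9.53417462e-01,  2.26643022e-01, -1.99068041e-01,
         1.87025441e+02],
       [ 1.76361239e-02, -7.00673281e-01, -7.13264271e-01,
         6.60430796e+02],
       [ 0.00000000e+00,  0.00000000e+00,  0.00000000e+00,
         1.00000000e+00]])}
top {'mtx': array([[420.38825734,   0.        , 274.97883917],
       [  0.        , 420.38825734, 215.84206231],
       [  0.        ,   0.        ,   1.        ]]), 'D': array([-0.05601081,  0.        ,  0.        ,  0.        ,  0.        ]), 'world_from_camera': array([[ 1.83068953e-02, -9.84207656e-01,  1.76068588e-01,
         4.40224331e+02],
       [-9.99747149e-01, -2.03190330e-02, -9.63193661e-03,
         5.19252382e+01],
       [ 1.30573692e-02, -1.75847738e-01, -9.84330777e-01,
         9.20113164e+02],
       [ 0.00000000e+00,  0.00000000e+00,  0.00000000e+00,
         1.00000000e+00]])}
```

View pics/scene0.png

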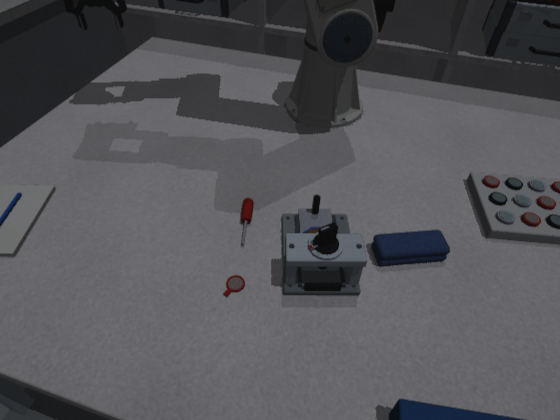

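View pics/top0.png

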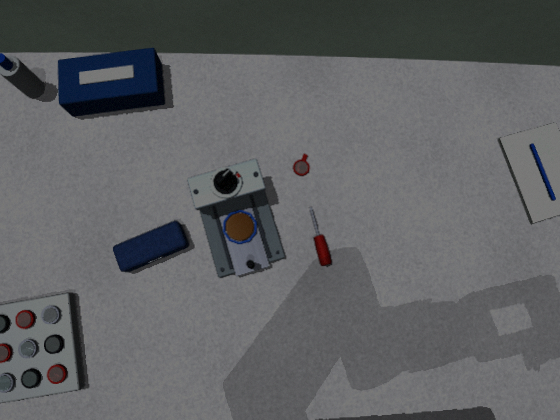

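The top view shows the gauge around (237,220), the post at (251,265), the knob at (227,181), the case at (150,246), the screwdriver at (320,238) and the trial lens at (302,166). I'll zoom in for the details.

```bash
cat > h.py <<'E'
import numpy as np,cv2
from station import r
def ray(n,uv):
    c=r.calibration(n);T=c["world_from_camera"]
    p=cv2.undistortPoints(np.array([[uv]],float),c["mtx"],c["D"])[0,0]
    return T[:3,3],T[:3,:3]@np.array([p[0],p[1],1])
def onz(n,uv,z):
    o,d=ray(n,uv);return o+d*(z-o[2])/d[2]
def two(a,b):
    o1,d1=ray("scene",a);o2,d2=ray("top",b)
    s=np.linalg.lstsq(np.c_[d1,-d2],o2-o1,rcond=None)[0]
    p,q=o1+d1*s[0],o2+d2*s[1];return (p+q)/2,np.linalg.norm(p-q)
def proj(n,X):
    c=r.calibration(n);T=np.linalg.inv(c["world_from_camera"])
    rv=cv2.Rodrigues(T[:3,:3])[0]
    return cv2.projectPoints(np.array([X],float),rv,T[:3,3],c["mtx"],c["D"])[0][0,0]
E
python3 - <<'E'
import cv2
a=cv2.imread("pics/top0.png")[150:285,175:295];cv2.imwrite("pics/tz.png",cv2.resize(a,None,fx=4.4,fy=4.4,interpolation=cv2.INTER_CUBIC))
a=cv2.imread("pics/scene0.png")[185:300,270:380];cv2.imwrite("pics/sz.png",cv2.resize(a,None,fx=5,fy=5,interpolation=cv2.INTER_CUBIC))
E
```

```text
(no output)
```

View pics/tz.png

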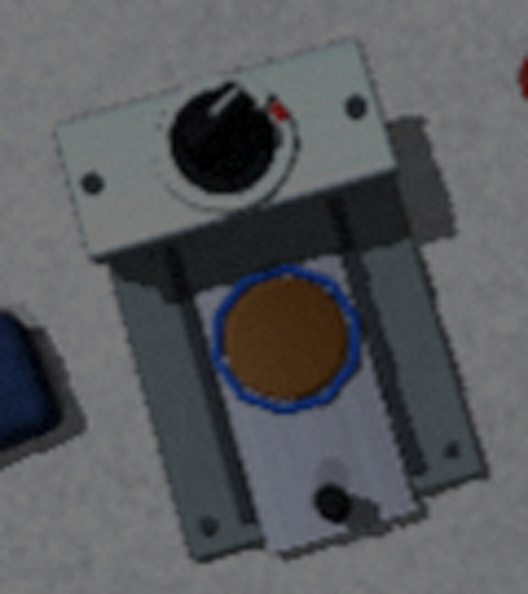

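View pics/sz.png

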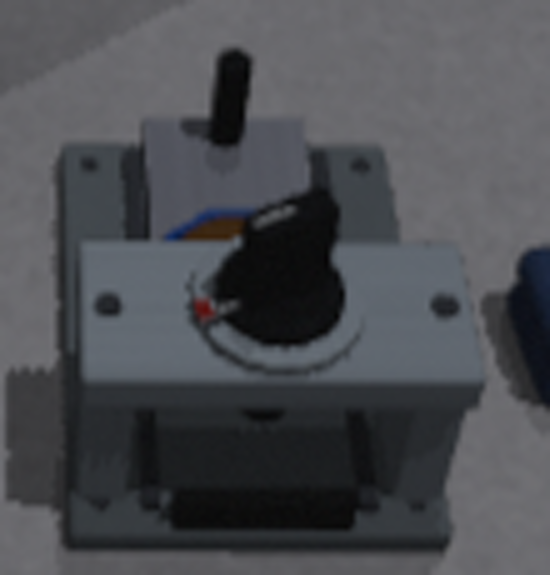

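```bash
python3 - <<'E'
from h import *
Z=lambda a:np.array(a)/4.4+[175,150]
S=lambda a:np.array(a)/5+[270,185]
C=[onz("top",Z(a),105)[:2] for a in[(57,121),(354,38),(400,170),(96,258)]]
for c in C:print(c.round(1))
C=np.array(C)
for c in [(80,240),(462,240),(485,385),(82,385)]:print("scene",onz("scene",S(c),105)[:2].round(1))
print("mean",C.mean(0)); 
for i in range(4):
    e=C[(i+1)%4]-C[i];print(np.linalg.norm(e),np.degrees(np.arctan2(e[1],e[0])))
print("posttop",onz("top",Z((331,500)),65), onz("scene",S((235,55)),65),"two",two(S((235,55)),Z((331,500))))
print("lens",onz("top",Z((285,337)),33))
print("red",onz("top",Z((277,108)),112),onz("scene",S((203,309)),112),two(S((203,309)),Z((277,108))))
print("barline top",[onz("top",Z(a),159)[:2] for a in[(212,113),(240,86)]],[onz("scene",S(a),159)[:2] for a in[(252,220),(298,207)]])
for n,z,q in(("top",Z,[(92,183),(356,107)]),("scene",S,[(445,306),(108,305)])):
    print(n,"bolts",[onz(n,z(a),106)[:2].round(1) for a in q],np.mean([onz(n,z(a),106)[:2] for a in q],0))
E
```

```text
[660.4 219.6]
[702.6  85.5]
[640.7  63. ]
[597.3 198.6]
scene [642.7  65.1]
scene [596.9 202.8]
scene [662.3 221.2]
scene [707.2  85.3]
mean [650.25093584 141.68873488]
140.57882135608284 -72.54859814672427
65.82691086745604 -160.0098613477033
142.30919895717355 107.76686213278701
66.55642268469352 18.47378831855228
posttop [493.8151142   91.88824334  65.        ] [483.51403545  90.52782534  65.        ] two (array([493.18820791,  91.73824765,  74.17715167]), np.float64(0.5669726848404616))
lens [574.07136738 117.89018717  33.        ]
red [666.61197908 119.11691045 112.        ] [666.01687134 118.39817325 112.        ] (array([666.48173289, 118.77042463, 112.65603811]), np.float64(0.5933474134605663))
barline top [array([650.67166066, 142.7616973 ]), array([662.82124925, 131.31752321])] [array([660.39897241, 130.71032379]), array([649.45861033, 144.53912954])]
top bolts [array([631.6, 202. ]), array([669.5,  83.7])] [650.53847879 142.83103764]
scene bolts [array([631.8, 201.8]), array([670.3,  84.1])] [651.0708923 142.9767123]
```

```bash
cat >> h.py <<'E'
from scipy.spatial.transform import Rotation as R
def state():
    o=r.get_obs();M=R.from_rotvec(o["tcp_rot"]).as_matrix()
    print("t %.2f"%o["time_s"],"tcp",o["tcp_pos"].round(1),"x_ang %.3f y_ang %.3f zdir"%(np.arctan2(M[1,0],M[0,0]),np.arctan2(M[1,1],M[0,1])),M[:,2].round(4),"j",o["joints"].round(3),"f",o["ft_force"].round(2),"tau",o["wrist_torque"].round(3),"open %.1f"%o["opening"])
    return o,M
def goto(x,y,z):
    o,M=state();print("tool shift",(M.T@(np.array([x,y,z])-o["tcp_pos"])).round(1))
E
python3 -m creep '[{"xyz":[38,-8,0],"delta_rot":[0,0,-0.075],"hand":-1},{"xyz":[38,-8,0],"delta_rot":[0,0,-0.075],"hand":-1},{"xyz":[38,-8,0],"delta_rot":[0,0,-0.075],"hand":-1},{"xyz":[38,-8,0],"delta_rot":[0,0,-0.075],"hand":-1},{"xyz":[38,-8,0],"delta_rot":[0,0,-0.075],"hand":-1},{"xyz":[38,-8,0],"delta_rot":[0,0,-0.075],"hand":-1},{"xyz":[38,-8,0],"delta_rot":[0,0,-0.075],"hand":-1},{"xyz":[38,-8,0],"delta_rot":[0,0,-0.075],"hand":-1},{"xyz":[38,-8,0],"delta_rot":[0,0,-0.075],"hand":-1},{"xyz":[38,-8,0],"delta_rot":[0,0,-0.075],"hand":-1},{"xyz":[38,-8,0],"delta_rot":[0,0,-0.075],"hand":-1},{"xyz":[38,-8,0],"delta_rot":[0,0,-0.075],"hand":-1},{"xyz":[38,-8,0],"delta_rot":[0,0,-0.075],"hand":-1},{"xyz":[38,-8,0],"delta_rot":[0,0,-0.075],"hand":-1},{"xyz":[38,-8,0],"delta_rot":[0,0,-0.075],"hand":-1},{"xyz":[38,-8,0],"delta_rot":[0,0,-0.075],"hand":-1}]' 40; python3 -c "
from h import *
goto(460,81.3,247)"
```

```text
time_s: 1.43
tcp_pos: [465.8, -34.6, 242.9]
tcp_rot: [-2.178, -2.26, 0.0]
ft_force: [1.2, 1.3, 0.8]
opening: 0.1
t 1.43 tcp [465.8 -34.6 242.9] x_ang 1.608 y_ang 0.037 zdir [-0.0025  0.002  -1.    ] j [-0.079  0.112  1.963  0.002  1.069 -0.117] f [1.16 1.29 0.8 ] tau [ 0.065 -0.042 -0.015] open 0.1
tool shift [116.   -1.5  -3.9]
```

```bash
python3 -m creep '[{"xyz":[30,-2,0],"delta_rot":[0,0,-0.07],"hand":-1},{"xyz":[30,-2,0],"delta_rot":[0,0,-0.07],"hand":-1},{"xyz":[30,0,0],"delta_rot":[0,0,-0.07],"hand":-1},{"xyz":[26,3,0],"delta_rot":[0,0,-0.06],"hand":-1},{"xyz":[0,0,0],"delta_rot":[0,0,0],"hand":-1}]' 40; python3 -c "
from h import *
goto(460,81.3,150)"
```

```text
time_s: 1.85
tcp_pos: [443.7, 91.5, 242.5]
tcp_rot: [-1.822, -2.552, -0.001]
ft_force: [-0.5, -0.7, -0.0]
opening: -0.1
t 1.85 tcp [443.7  91.5 242.5] x_ang 1.901 y_ang 0.330 zdir [-0.0045  0.004  -1.    ] j [ 0.197  0.09   1.989  0.005  1.066 -0.136] f [-0.49 -0.71 -0.04] tau [-0.041  0.011  0.008] open -0.1
tool shift [-15.4  12.4  92.4]
```

```bash
python3 -m creep '[{"xyz":[-8,2,30],"delta_rot":[0,0,0.01],"hand":-1},{"xyz":[-8,2,30],"delta_rot":[0,0,0.01],"hand":-1},{"xyz":[0,0,30],"delta_rot":[0,0,0],"hand":-1},{"xyz":[0,0,30],"delta_rot":[0,0,0],"hand":-1},{"xyz":[0,0,25],"delta_rot":[0,0,0],"hand":-1},{"xyz":[0,0,10],"delta_rot":[0,0,0],"hand":-1},{"xyz":[0,0,0],"delta_rot":[0,0,0],"hand":-1}]'; python3 -c "
from h import *
goto(460,81.3,52)
a,_=r.snapshot('top');cv2.imwrite('pics/t1.png',cv2.resize(a[150:300,150:300,::-1],None,fx=4,fy=4))"
```

```text
time_s: 2.43
tcp_pos: [454.1, 78.8, 82.9]
tcp_rot: [-1.848, -2.539, -0.007]
ft_force: [-0.9, 0.6, 0.8]
opening: -0.2
t 2.43 tcp [454.1  78.8  82.9] x_ang 1.883 y_ang 0.313 zdir [ 0.0016  0.0043 -1.    ] j [ 0.166  0.346  2.111  0.006  0.683 -0.152] f [-0.93  0.63  0.83] tau [ 0.018  0.082 -0.015] open -0.2
tool shift [ 0.5  6.3 30.9]
```

View pics/t1.png

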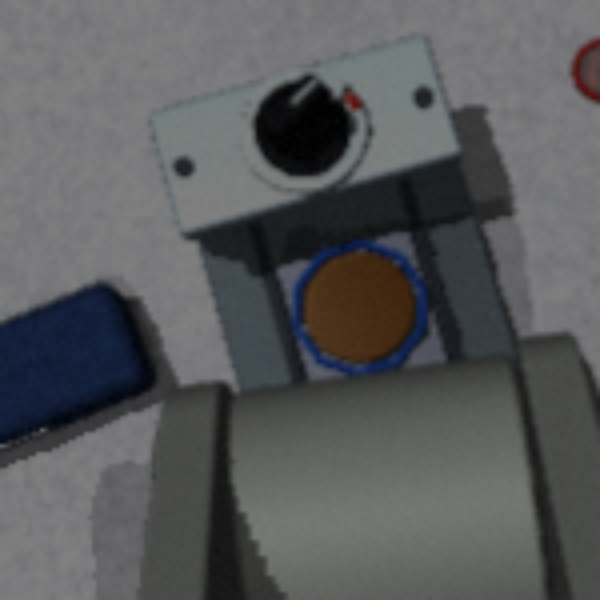

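The wrist hides the post from the top camera. The lens at (360,305) and the nest haven't moved. I'll go down behind the post and check in the scene view.

```bash
python3 -m creep '[{"xyz":[0,0,16],"delta_rot":[0,0,0],"hand":-1},{"xyz":[0,0,12],"delta_rot":[0,0,0],"hand":-1},{"xyz":[0,0,5],"delta_rot":[0,0,0],"hand":-1},{"xyz":[0,0,0],"delta_rot":[0,0,0],"hand":-1}]'; python3 -c "
from h import *
goto(548.7,109.5,52)
a,_=r.snapshot('scene');cv2.imwrite('pics/s1.png',cv2.resize(a[150:300,230:430,::-1],None,fx=4,fy=4))"
```

```text
time_s: 2.82
tcp_pos: [457.0, 78.4, 52.9]
tcp_rot: [1.85, 2.537, 0.012]
ft_force: [-0.7, 0.4, 0.1]
opening: -0.1
t 2.82 tcp [457.   78.4  52.9] x_ang 1.882 y_ang 0.311 zdir [ 0.0063  0.0049 -1.    ] j [ 0.164  0.405  2.121  0.007  0.608 -0.152] f [-0.67  0.38  0.13] tau [0.044 0.005 0.074] open -0.1
tool shift [ 1.6 96.8  1.6]
```

View pics/s1.png

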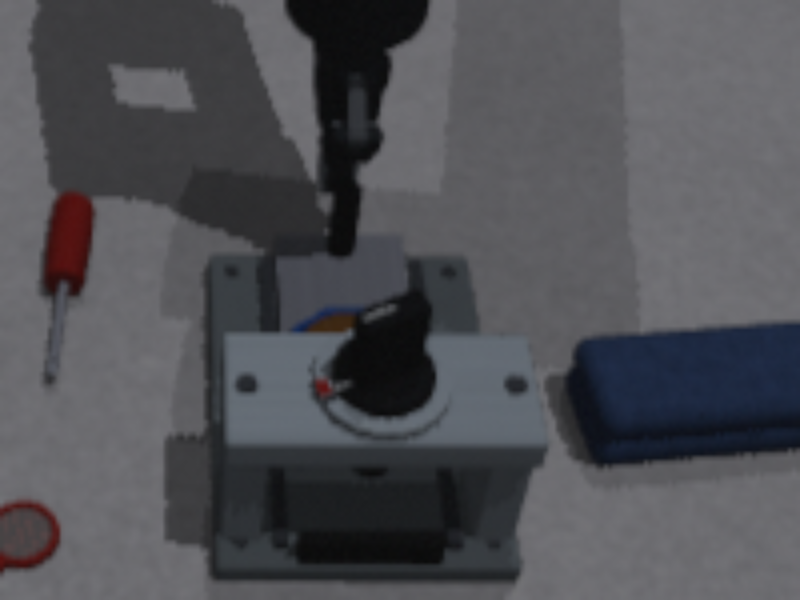

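The post at (342,215) is directly in front of the closed fingers. Pushing now.

```bash
python3 -m creep '[{"xyz":[0,4,0],"delta_rot":[0,0,0],"hand":-1},{"xyz":[0,5,0],"delta_rot":[0,0,0],"hand":-1},{"xyz":[0,6,0],"delta_rot":[0,0,0],"hand":-1},{"xyz":[0,6,0],"delta_rot":[0,0,0],"hand":-1},{"xyz":[0,7,0],"delta_rot":[0,0,0],"hand":-1},{"xyz":[0,7,0],"delta_rot":[0,0,0],"hand":-1},{"xyz":[0,7,0],"delta_rot":[0,0,0],"hand":-1},{"xyz":[0,7,0],"delta_rot":[0,0,0],"hand":-1},{"xyz":[0,7,0],"delta_rot":[0,0,0],"hand":-1},{"xyz":[0,7,0],"delta_rot":[0,0,0],"hand":-1},{"xyz":[0,6,0],"delta_rot":[0,0,0],"hand":-1},{"xyz":[0,5,0],"delta_rot":[0,0,0],"hand":-1},{"xyz":[0,4,0],"delta_rot":[0,0,0],"hand":-1},{"xyz":[0,0,0],"delta_rot":[0,0,0],"hand":-1}]'; python3 -c "
from h import *
goto(548.7,109.5,52)"
```

```text
time_s: 4.03
tcp_pos: [540.6, 105.1, 56.9]
tcp_rot: [1.848, 2.536, 0.014]
ft_force: [-1.1, -0.6, -0.3]
opening: -0.4
t 4.03 tcp [540.6 105.1  56.9] x_ang 1.882 y_ang 0.311 zdir [ 0.0081  0.005  -1.    ] j [ 0.187  0.492  1.936  0.005  0.705 -0.128] f [-1.06 -0.55 -0.29] tau [-0.038  0.129  0.003] open -0.4
tool shift [1.7 9.  5. ]
```

```bash
python3 -m creep '[{"xyz":[0.5,2,2],"delta_rot":[0,0,0],"hand":-1},{"xyz":[0.5,2,1],"delta_rot":[0,0,0],"hand":-1},{"xyz":[0,2,1],"delta_rot":[0,0,0],"hand":-1},{"xyz":[0,0,0],"delta_rot":[0,0,0],"hand":-1}]'; python3 -c "
from h import *
goto(548.7,109.5,52)"; for i in 1 ; do python3 -m creep '[{"xyz":[0,1.5,0],"delta_rot":[0,0,0],"hand":-1},{"xyz":[0,1.5,0],"delta_rot":[0,0,0],"hand":-1}]';done; python3 -c "
from h import *
goto(548.7,109.5,52)
a,_=r.snapshot('scene');cv2.imwrite('pics/s2.png',cv2.resize(a[150:300,230:430,::-1],None,fx=4,fy=4))"
```

```text
time_s: 4.37
tcp_pos: [546.9, 108.2, 53.0]
tcp_rot: [1.848, 2.535, 0.015]
ft_force: [-0.4, 0.9, 0.1]
opening: 0.0
t 4.37 tcp [546.9 108.2  53. ] x_ang 1.882 y_ang 0.311 zdir [ 0.0093  0.0052 -0.9999] j [ 0.191  0.506  1.923  0.005  0.703 -0.124] f [-0.43  0.89  0.14] tau [-0.05  -0.016 -0.021] open 0.0
tool shift [0.7 2.1 1.1]
time_s: 4.53
tcp_pos: [549.1, 108.9, 52.9]
tcp_rot: [1.849, 2.536, 0.013]
ft_force: [-7.8, -2.9, 5.4]
opening: -0.2
t 4.53 tcp [549.1 108.9  52.9] x_ang 1.882 y_ang 0.311 zdir [ 0.0079  0.0049 -1.    ] j [ 0.191  0.509  1.917  0.005  0.707 -0.123] f [-7.84 -2.89  5.37] tau [-0.42   0.882 -0.026] open -0.2
tool shift [ 0.6 -0.2  0.9]
```

View pics/s2.png

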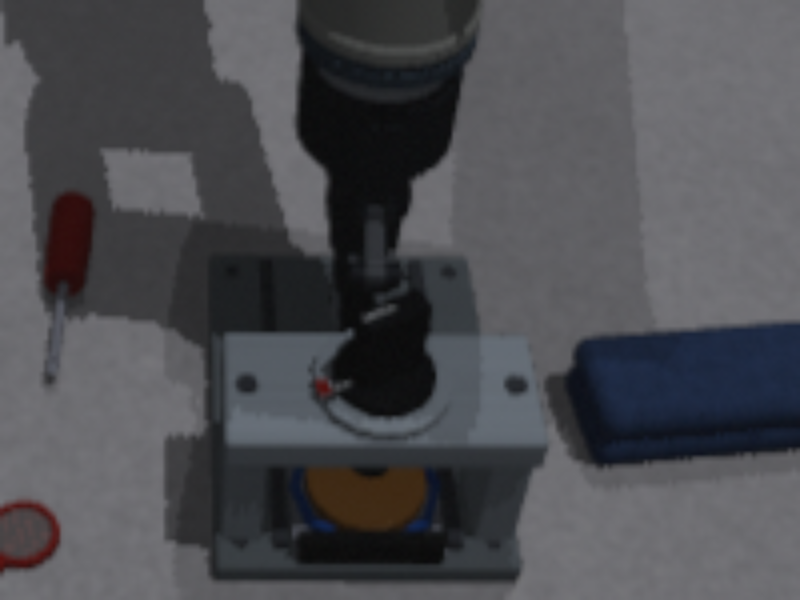

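The force rose to 8 N at the position I predicted for the stop, and the lens at (370,497) is now under the foot. Holding briefly, then backing off and going up.

```bash
python3 -m creep '[{"xyz":[0,1,0],"delta_rot":[0,0,0],"hand":-1},{"xyz":[0,0,0],"delta_rot":[0,0,0],"hand":-1},{"xyz":[0,0,0],"delta_rot":[0,0,0],"hand":-1},{"xyz":[0,0,0],"delta_rot":[0,0,0],"hand":-1},{"xyz":[0,-8,0],"delta_rot":[0,0,0],"hand":-1},{"xyz":[0,-12,0],"delta_rot":[0,0,0],"hand":-1},{"xyz":[0,-10,-5],"delta_rot":[0,0,0],"hand":-1},{"xyz":[0,-5,-20],"delta_rot":[0,0,0],"hand":-1},{"xyz":[0,0,-35],"delta_rot":[0,0,0],"hand":0},{"xyz":[0,0,-35],"delta_rot":[0,0,0],"hand":0},{"xyz":[0,0,-35],"delta_rot":[0,0,0],"hand":0},{"xyz":[0,0,-30],"delta_rot":[0,0,0],"hand":0},{"xyz":[0,0,0],"delta_rot":[0,0,0],"hand":0}]'; python3 -c "
from h import *
goto(651,142.5,240)
a,_=r.snapshot('scene');cv2.imwrite('pics/s3.png',cv2.resize(a[185:300,270:380,::-1],None,fx=5,fy=5,interpolation=cv2.INTER_CUBIC))
a,_=r.snapshot('top');cv2.imwrite('pics/t3.png',cv2.resize(a[150:285,175:295,::-1],None,fx=4.4,fy=4.4,interpolation=cv2.INTER_CUBIC))"
```

```text
time_s: 5.67
tcp_pos: [504.6, 94.7, 218.1]
tcp_rot: [-1.85, -2.537, -0.006]
ft_force: [1.0, -0.0, -0.0]
opening: 42.6
t 5.67 tcp [504.6  94.7 218.1] x_ang 1.881 y_ang 0.311 zdir [ 0.0013  0.0038 -1.    ] j [ 0.18   0.213  1.901  0.004  1.026 -0.132] f [ 1.03 -0.01 -0.01] tau [ 0.003 -0.074  0.063] open 42.6
tool shift [  0.8 154.  -21.5]
```

View pics/s3.png

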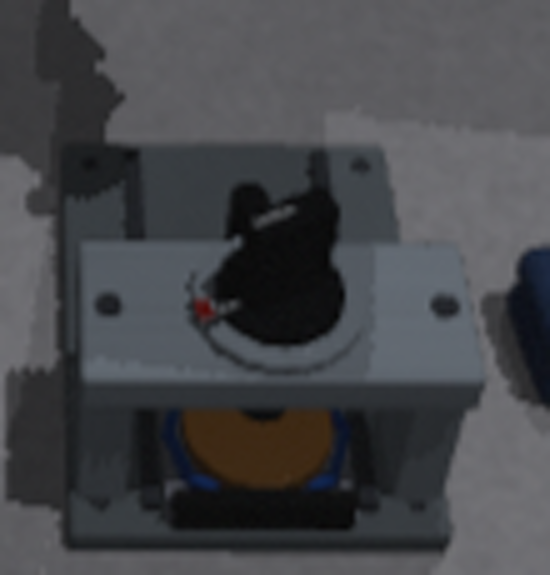

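View pics/t3.png

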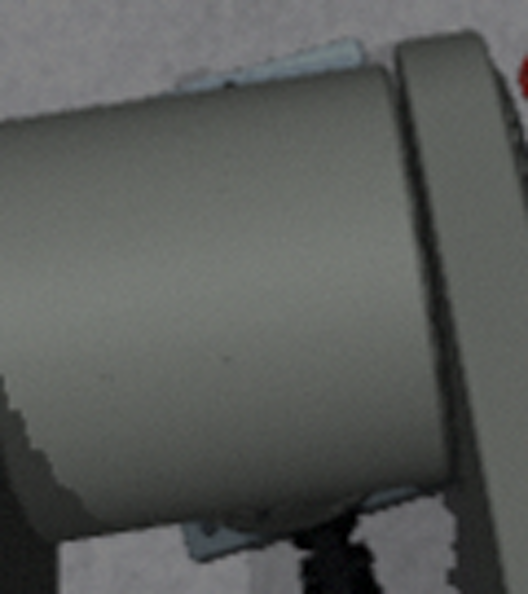

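```bash
python3 - <<'E'
from h import *
S=lambda a:np.array(a)/5+[270,185]
Z=lambda a:np.array(a)/4.4+[175,150]
c=np.array([651,142.7])
def a(n,uv,z):
    p=onz(n,uv,z)[:2]-c;print(n,uv.round(1),z,p.round(1),"r %.1f ang %.3f"%(np.hypot(*p),np.arctan2(p[1],p[0])))
for z in (110,116,120):
  a("scene",S((215,312)),z);a("scene",S((240,302)),z)
a("scene",S((203,309)),112);a("top",Z((277,108)),112)
a("scene",S((192,283)),112)
a("scene",S((252,220)),159);a("scene",S((298,207)),159)
a("top",Z((212,113)),159);a("top",Z((240,86)),159)
for p in((235,52),(248,190)):print(onz("scene",S(p),65))
# upscale tight crops
d=np.load("top0.npz");i=d["p"][160:210,200:255,::-1];cv2.imwrite("pics/tk.png",cv2.resize(i,None,fx=10,fy=10,interpolation=cv2.INTER_CUBIC))
d=np.load("scene0.npz");i=d["p"][215:265,300:350,::-1];cv2.imwrite("pics/sk.png",cv2.resize(i,None,fx=11,fy=11,interpolation=cv2.INTER_CUBIC)*1)
dep=np.load("top0.npz")["d"];T=r.calibration("top")
# bar top points by depth
pts=[]
for v in range(160,205):
  for u in range(205,255):
    o,dd=ray("top",(u,v));P=o+dd*dep[v,u]
    if 150<P[2]<170:pts.append(P)
pts=np.array(pts);print(len(pts));q=pts[:,:2]
if len(q):
  print(q.mean(0),pts[:,2].mean());w,V=np.linalg.eigh(np.cov(q.T));print(w**.5*12**.5,V[:,1],np.arctan2(V[1,1],V[0,1]))
E
```

```text
scene [313.  247.4] 110 [ 13.4 -20.1] r 24.1 ang -0.983
scene [318.  245.4] 110 [  6.  -12.5] r 13.9 ang -1.125
scene [313.  247.4] 116 [ 18.2 -19.4] r 26.6 ang -0.816
scene [318.  245.4] 116 [ 10.9 -11.9] r 16.1 ang -0.830
scene [313.  247.4] 120 [ 21.4 -18.9] r 28.6 ang -0.723
scene [318.  245.4] 120 [ 14.2 -11.5] r 18.2 ang -0.682
scene [310.6 246.8] 112 [ 15.  -24.3] r 28.6 ang -1.017
top [238.  174.5] 112 [ 15.6 -23.6] r 28.3 ang -0.986
scene [308.4 241.6] 112 [  4.5 -31.1] r 31.4 ang -1.428
scene [320.4 229. ] 159 [  9.4 -12. ] r 15.2 ang -0.906
scene [329.6 226.4] 159 [-1.5  1.8] r 2.4 ang 2.268
top [223.2 175.7] 159 [-0.3  0.1] r 0.3 ang 2.956
top [229.5 169.5] 159 [ 11.8 -11.4] r 16.4 ang -0.766
[481.62768771  90.07282371  65.        ]
[560.95390886 114.76205807  65.        ]
149
[650.06010068 142.11330153] 159.9296176616268
[14.63353032 33.65225654] [-0.71099706  0.70319498] 2.3617114204170417
```

View pics/tk.png

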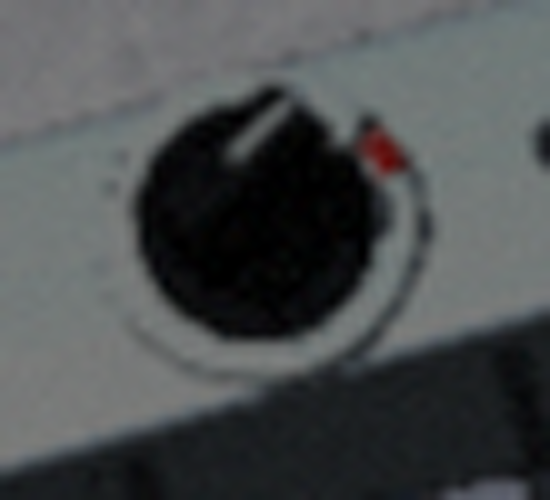

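View pics/sk.png

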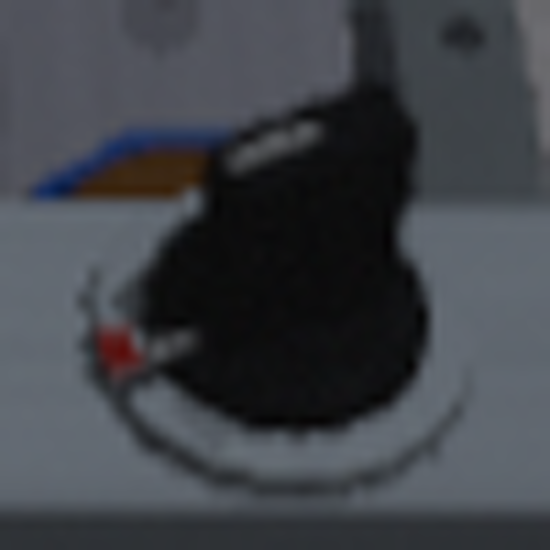

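Depth gives the bar centre at (650,142), with the bar lying at −0.78 rad, so the jaw axis has to be at 0.79 rad. Post displacement is about 80 mm, so the carriage is home. Moving above the knob.

```bash
python3 -m creep '[{"xyz":[0,29,-3],"delta_rot":[0,0,-0.09],"hand":0},{"xyz":[-3,29,0],"delta_rot":[0,0,-0.09],"hand":0},{"xyz":[-6,28,0],"delta_rot":[0,0,-0.09],"hand":0},{"xyz":[-8,27,0],"delta_rot":[0,0,-0.09],"hand":0},{"xyz":[-8,20,0],"delta_rot":[0,0,-0.08],"hand":0},{"xyz":[0,0,0],"delta_rot":[0,0,0],"hand":0},{"xyz":[0,0,0],"delta_rot":[0,0,0],"hand":0}]'; python3 -c "
from h import *
goto(650.4,142.3,218)"
```

```text
time_s: 6.35
tcp_pos: [628.3, 133.6, 203.9]
tcp_rot: [-1.217, -2.877, 0.012]
ft_force: [-0.5, -0.5, -0.0]
opening: 42.7
t 6.35 tcp [628.3 133.6 203.9] x_ang 2.341 y_ang 0.771 zdir [-1.990e-02 -3.000e-04 -9.998e-01] j [ 0.205  0.431  1.62   0.004  1.109 -0.567] f [-0.51 -0.49 -0.05] tau [-0.039  0.022 -0.037] open 42.7
tool shift [ -8.9  21.7 -14.5]
```

```bash
cat >> h.py <<'E'
def full(x,y,z,ya):
    o,M=state();c,s=np.cos(ya),np.sin(ya)
    G=np.array([[-s,c,0],[c,s,0],[0,0,-1]]).astype(float)
    print("tool shift",(M.T@(np.array([x,y,z])-o["tcp_pos"])).round(1),"rot",R.from_matrix(M.T@G).as_rotvec().round(4))
E
python3 -m creep '[{"xyz":[-4.5,11,-4],"delta_rot":[-0.007,-0.007,-0.01],"hand":0},{"xyz":[-4.5,11,0],"delta_rot":[-0.007,-0.007,-0.01],"hand":0},{"xyz":[0,0,0],"delta_rot":[0,0,0],"hand":0}]'; python3 -c "
from h import *
full(650.4,142.3,143,0.791)"
```

```text
time_s: 6.6
tcp_pos: [648.7, 142.2, 204.4]
tcp_rot: [-1.196, -2.902, 0.005]
ft_force: [-0.8, -0.2, -0.3]
opening: 42.7
t 6.60 tcp [648.7 142.2 204.4] x_ang 2.360 y_ang 0.789 zdir [-0.0042 -0.0016 -1.    ] j [ 2.14e-01  4.56e-01  1.58e+00 -1.00e-03  1.11e+00 -5.75e-01] f [-0.81 -0.24 -0.25] tau [-0.011  0.008 -0.005] open 42.7
tool shift [-1.3  1.5 61.4] rot [-0.0041 -0.0018 -0.002 ]
```

```bash
python3 -m creep '[{"xyz":[-1,1,15],"delta_rot":[-0.004,-0.002,-0.002],"hand":0},{"xyz":[0,0,15],"delta_rot":[0,0,0],"hand":0},{"xyz":[0,0,12],"delta_rot":[0,0,0],"hand":0},{"xyz":[0,0,6],"delta_rot":[0,0,0],"hand":0},{"xyz":[0,0,0],"delta_rot":[0,0,0],"hand":0}]'; python3 -c "
from h import *
full(650.4,142.3,143,0.791)
a,_=r.snapshot('scene');cv2.imwrite('pics/s4.png',cv2.resize(a[150:300,230:430,::-1],None,fx=4,fy=4))"
```

```text
time_s: 7.02
tcp_pos: [649.8, 142.5, 155.7]
tcp_rot: [1.195, 2.903, 0.002]
ft_force: [-0.6, 0.5, -0.0]
opening: 42.6
t 7.02 tcp [649.8 142.5 155.7] x_ang 2.360 y_ang 0.790 zdir [ 2.7e-03  2.0e-04 -1.0e+00] j [ 0.214  0.505  1.62  -0.     1.014 -0.576] f [-0.58  0.52 -0.02] tau [ 0.001 -0.016 -0.015] open 42.6
tool shift [-0.5  0.2 12.7] rot [ 0.002   0.0018 -0.0014]
```

View pics/s4.png

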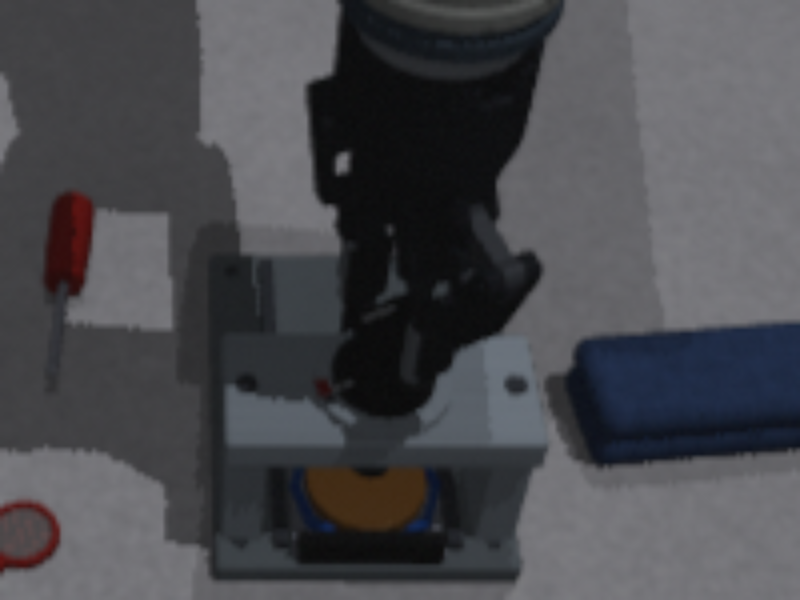

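The fingers straddle the bar, and the red band (322,388) and pointer (345,388) stay visible. Lowering and gripping.

```bash
python3 -m creep '[{"xyz":[-0.5,0.2,5],"delta_rot":[0.002,0.002,0],"hand":0},{"xyz":[0,0,4],"delta_rot":[0,0,0],"hand":0},{"xyz":[0,0,0],"delta_rot":[0,0,0],"hand":-0.3},{"xyz":[0,0,0],"delta_rot":[0,0,0],"hand":-0.6},{"xyz":[0,0,0],"delta_rot":[0,0,0],"hand":-1},{"xyz":[0,0,0],"delta_rot":[0,0,0],"hand":-1},{"xyz":[0,0,0],"delta_rot":[0,0,0],"hand":-1},{"xyz":[0,0,0],"delta_rot":[0,0,0],"hand":-1}]' 40; python3 -c "
from h import *
full(650.4,142.3,145,0.791)
print(r.get_obs()['effort'].round(4))"
```

```text
time_s: 7.73
tcp_pos: [651.0, 141.9, 148.7]
tcp_rot: [1.197, 2.903, 0.001]
ft_force: [-0.3, 0.0, -1.0]
opening: 13.0
t 7.73 tcp [651.  141.9 148.7] x_ang 2.360 y_ang 0.789 zdir [ 1.5e-03  2.0e-04 -1.0e+00] j [ 0.212  0.515  1.621 -0.     1.004 -0.576] f [-0.33  0.03 -0.96] tau [ 0.001 -0.002  0.007] open 13.0
tool shift [ 0.7 -0.2  3.7] rot [ 0.0012  0.0009 -0.0021]
[ 2.79100e-01 -6.93175e+01 -3.16630e+01  8.72000e-02 -9.39000e-02
 -1.61000e-02]
```

```bash
cat >> h.py <<'E'
def q(n=1):
    o=r.get_obs();M=R.from_rotvec(o["tcp_rot"]).as_matrix()
    print("t %.2f tcp %s y_ang %.4f j6 %.4f eff6 %.4f tau %s f %s op %.1f z %s"%(o["time_s"],o["tcp_pos"].round(1),np.arctan2(M[1,1],M[0,1]),o["joints"][5],o["effort"][5],o["wrist_torque"].round(3),o["ft_force"].round(1),o["opening"],M[:2,2].round(3)))
E
python3 -m creep '[{"xyz":[0,0,0],"delta_rot":[0,0,0.04],"hand":-1},{"xyz":[0,0,0],"delta_rot":[0,0,0.04],"hand":-1},{"xyz":[0,0,0],"delta_rot":[0,0,0.04],"hand":-1},{"xyz":[0,0,0],"delta_rot":[0,0,0.04],"hand":-1}]' >/dev/null; python3 -c "
from h import *
q()"
python3 -m creep '[{"xyz":[0,0,0],"delta_rot":[0,0,0.04],"hand":-1},{"xyz":[0,0,0],"delta_rot":[0,0,0.04],"hand":-1}]' >/dev/null; python3 -c "
from h import *
q()"
```

```text
t 8.07 tcp [650.9 141.9 148.6] y_ang 0.6246 j6 -0.4117 eff6 -0.7638 tau [-0.021  0.024  0.069] f [-0.3 -0.2 -1.6] op 12.8 z [ 0.001 -0.   ]
t 8.23 tcp [650.9 141.8 148.7] y_ang 0.5409 j6 -0.3278 eff6 -0.7561 tau [-0.033  0.035  0.093] f [-1.3 -0.6 -1.1] op 13.4 z [ 0.001 -0.   ]
```

```bash
for i in 1 2 3; do python3 -m creep '[{"xyz":[0,0,0],"delta_rot":[0,0,0.04],"hand":-1}]' >/dev/null; python3 -c "
from h import *
q()"; done
```

```text
t 8.32 tcp [650.8 141.8 148.6] y_ang 0.4990 j6 -0.2858 eff6 -0.7556 tau [-0.106 -0.045  0.038] f [-0.6 -0.3 -1. ] op 13.3 z [ 0.001 -0.   ]
t 8.40 tcp [650.8 141.8 148.6] y_ang 0.4572 j6 -0.2438 eff6 -0.7555 tau [-0.095  0.032  0.071] f [-0.1 -1.4 -1.1] op 13.4 z [ 0.001 -0.001]
t 8.48 tcp [650.8 141.8 148.6] y_ang 0.4153 j6 -0.2019 eff6 -0.7553 tau [-0.133 -0.018  0.05 ] f [ 0.5 -0.6 -2.3] op 13.1 z [ 0.001 -0.001]
```

```bash
for i in 1 2 3; do python3 -m creep '[{"xyz":[0,0,0],"delta_rot":[0,0,0.04],"hand":-1}]' >/dev/null; python3 -c "
from h import *
q()"; done
```

```text
t 8.57 tcp [650.8 141.7 148.6] y_ang 0.3734 j6 -0.1599 eff6 -0.7553 tau [-0.059 -0.003  0.072] f [ 0.7 -0.6 -1.3] op 13.1 z [ 0.001 -0.001]
t 8.65 tcp [650.7 141.8 148.6] y_ang 0.3316 j6 -0.1180 eff6 -0.7553 tau [-0.058 -0.08   0.059] f [-0.5 -0.7 -1.8] op 13.4 z [ 0.001 -0.001]
t 8.73 tcp [650.7 141.7 148.6] y_ang 0.2897 j6 -0.0760 eff6 -0.7553 tau [-0.077 -0.02   0.081] f [ 0.1 -0.7 -0.7] op 13.8 z [ 0.001 -0.001]
```

`eff6` is very steady at −0.755 while running free, so it makes a good contact detector. Continuing in small batches.

```bash
for i in 1 2 3; do python3 -m creep '[{"xyz":[0,0,0],"delta_rot":[0,0,0.04],"hand":-1}]' >/dev/null; python3 -c "
from h import *
q()"; done
```

```text
t 8.82 tcp [650.7 141.7 148.6] y_ang 0.2479 j6 -0.0341 eff6 -0.7553 tau [-0.022  0.015  0.061] f [-0.3  0.2 -1.3] op 13.3 z [ 0.001 -0.001]
t 8.90 tcp [650.7 141.7 148.6] y_ang 0.2060 j6 0.0079 eff6 -0.7554 tau [-0.082 -0.028  0.1  ] f [-0.4  0.  -1.9] op 13.2 z [ 0.001 -0.001]
t 8.98 tcp [650.6 141.7 148.6] y_ang 0.1642 j6 0.0498 eff6 -0.7554 tau [-0.027  0.025  0.041] f [-0.3 -0.5 -1.9] op 12.9 z [ 0.001 -0.001]
```

```bash
for i in 1 2 3; do python3 -m creep '[{"xyz":[0,0,0],"delta_rot":[0,0,0.04],"hand":-1}]' >/dev/null; python3 -c "
from h import *
q()"; done
python3 -c "
from h import *
a,_=r.snapshot('scene');cv2.imwrite('pics/s5.png',cv2.resize(a[185:300,270:380,::-1],None,fx=5,fy=5,interpolation=cv2.INTER_CUBIC))"
```

```text
t 9.07 tcp [650.6 141.7 148.6] y_ang 0.1223 j6 0.0918 eff6 -0.7555 tau [-0.082 -0.011  0.076] f [-0.6 -0.3 -1.6] op 13.3 z [ 0.001 -0.001]
t 9.15 tcp [650.6 141.7 148.6] y_ang 0.0805 j6 0.1337 eff6 -0.7556 tau [-0.102  0.036  0.08 ] f [-0.9 -1.6 -2.4] op 13.1 z [ 0.001 -0.002]
t 9.23 tcp [650.5 141.7 148.6] y_ang 0.0386 j6 0.1757 eff6 -0.7556 tau [-0.063 -0.007  0.104] f [-0.1 -0.7 -1.8] op 13.1 z [ 0.001 -0.002]
```

View pics/s5.png

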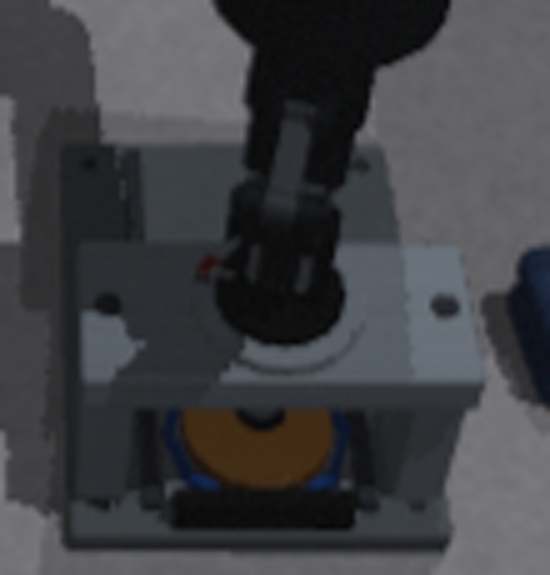

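The pointer and red band are turning together at (207,266) and the foot at (260,418) is coming down, with no slip yet. Continuing.

```bash
python3 -c "
from h import *
for z in (33,38,43,50): print(z,((proj('scene',(650.5,142.3,z))-[270,185])*5).round(1), (proj('scene',(650.5-0,142.3,z)+np.array([9.5,3,0]))-[270,185])*5)"
for i in 1 2 3; do python3 -m creep '[{"xyz":[0,0,0],"delta_rot":[0,0,0.04],"hand":-1}]' >/dev/null; python3 -c "
from h import *
q()"; done
```

```text
33 [256.2 420.9] [258.20382419 441.94354825]
38 [257.5 413.4] [259.44883405 434.47121765]
43 [258.7 405.8] [260.70569463 426.92772924]
50 [260.5 395.1] [262.48553281 416.24535294]
t 9.37 tcp [650.5 141.7 148.6] y_ang -0.0034 j6 0.2177 eff6 -1.1847 tau [-0.064 -0.031  0.074] f [ 0.2  0.  -1.6] op 13.2 z [ 0.001 -0.002]
t 9.45 tcp [650.5 141.7 148.6] y_ang -0.0442 j6 0.2586 eff6 -0.7165 tau [-0.103  0.013  0.052] f [ 0.  -0.  -2.2] op 13.1 z [ 0.001 -0.002]
t 9.53 tcp [650.5 141.7 148.6] y_ang -0.0848 j6 0.2993 eff6 -0.7571 tau [-0.087  0.06   0.042] f [-0.9 -1.1 -0.2] op 13.2 z [ 0.001 -0.002]
```

```bash
for i in 1 2 3 4; do python3 -m creep '[{"xyz":[0,0,0],"delta_rot":[0,0,0.04],"hand":-1}]' >/dev/null; python3 -c "
from h import *
q()"; done
```

```text
t 9.62 tcp [650.4 141.6 148.7] y_ang -0.1256 j6 0.3402 eff6 -0.7353 tau [-0.151 -0.046  0.031] f [-0.  -0.7 -1.5] op 13.4 z [ 0.001 -0.002]
t 9.70 tcp [650.4 141.6 148.7] y_ang -0.1664 j6 0.3811 eff6 -0.7354 tau [-0.027 -0.026  0.106] f [-0.1 -0.6 -2.1] op 13.2 z [ 0.001 -0.002]
t 9.78 tcp [650.4 141.7 148.6] y_ang -0.2071 j6 0.4219 eff6 -0.7343 tau [-0.09  -0.002  0.098] f [-0.6 -0.5 -2.4] op 13.4 z [ 0.001 -0.002]
t 9.87 tcp [650.3 141.7 148.6] y_ang -0.2479 j6 0.4627 eff6 -0.7343 tau [-0.066  0.022  0.046] f [-0.3 -0.5 -1.3] op 13.5 z [ 0.001 -0.002]
```

```bash
for i in 1 2 3; do python3 -m creep '[{"xyz":[0,0,0],"delta_rot":[0,0,0.04],"hand":-1}]' >/dev/null; python3 -c "
from h import *
q()"; done
```

```text
t 9.95 tcp [650.3 141.7 148.6] y_ang -0.2886 j6 0.5036 eff6 -0.7343 tau [-0.069  0.068  0.057] f [-0.4 -0.5 -0.6] op 13.3 z [ 0.001 -0.002]
t 10.03 tcp [650.3 141.7 148.6] y_ang -0.3294 j6 0.5444 eff6 -0.7343 tau [-0.059 -0.013  0.064] f [-1.1  0.  -0.9] op 13.1 z [ 0.001 -0.002]
t 10.12 tcp [650.2 141.7 148.6] y_ang -0.3701 j6 0.5852 eff6 -0.7343 tau [-0.063 -0.03   0.06 ] f [-0.8 -0.3 -2.1] op 13.0 z [ 0.001 -0.002]
```

```bash
for i in 1 2 3; do python3 -m creep '[{"xyz":[0,0,0],"delta_rot":[0,0,0.04],"hand":-1}]' >/dev/null; python3 -c "
from h import *
q()"; done
```

```text
t 10.20 tcp [650.2 141.7 148.6] y_ang -0.4108 j6 0.6260 eff6 -0.7342 tau [-0.079 -0.032  0.05 ] f [-0.8  0.  -1.9] op 13.1 z [ 0.001 -0.003]
t 10.28 tcp [650.2 141.7 148.6] y_ang -0.4516 j6 0.6669 eff6 -0.7341 tau [-0.056  0.047  0.056] f [-0.4 -1.1 -1.9] op 13.6 z [ 0.001 -0.003]
t 10.37 tcp [650.2 141.7 148.6] y_ang -0.4923 j6 0.7077 eff6 -0.7343 tau [-0.07   0.066  0.069] f [-0.4 -0.1 -1.5] op 13.4 z [ 0.001 -0.003]
```

```bash
for i in 1 2 3; do python3 -m creep '[{"xyz":[0,0,0],"delta_rot":[0,0,0.04],"hand":-1}]' >/dev/null; python3 -c "
from h import *
q()"; done
```

```text
t 10.45 tcp [650.1 141.7 148.6] y_ang -0.5330 j6 0.7485 eff6 -0.7347 tau [-0.074 -0.013  0.075] f [-0.7 -0.1 -1. ] op 13.4 z [ 0.001 -0.003]
t 10.53 tcp [650.1 141.7 148.6] y_ang -0.5738 j6 0.7894 eff6 -0.7337 tau [-0.058 -0.026  0.085] f [-0.7  0.3 -1. ] op 13.2 z [ 0.001 -0.003]
t 10.62 tcp [650.1 141.7 148.6] y_ang -0.6146 j6 0.8302 eff6 -0.7347 tau [-0.065  0.002  0.082] f [-0.4 -1.5 -1.6] op 13.5 z [ 0.001 -0.003]
```

```bash
for i in 1 2 3; do python3 -m creep '[{"xyz":[0,0,0],"delta_rot":[0,0,0.04],"hand":-1}]' >/dev/null; python3 -c "
from h import *
q()"; done
python3 -c "
from h import *
a,_=r.snapshot('scene');cv2.imwrite('pics/s6.png',cv2.resize(a[185:300,270:380,::-1],None,fx=5,fy=5,interpolation=cv2.INTER_CUBIC))"
```

```text
t 10.70 tcp [650.1 141.8 148.6] y_ang -0.6553 j6 0.8711 eff6 -0.7340 tau [-0.062  0.029  0.115] f [-0.5 -0.5 -1.9] op 13.4 z [ 0.001 -0.003]
t 10.78 tcp [650.  141.8 148.6] y_ang -0.6960 j6 0.9119 eff6 -0.7343 tau [-0.107 -0.014  0.047] f [-0.1 -0.6 -1.6] op 13.3 z [ 0.    -0.003]
t 10.87 tcp [650.  141.8 148.6] y_ang -0.7368 j6 0.9528 eff6 -0.7345 tau [-0.085  0.029  0.102] f [-0.8  0.1 -1. ] op 13.2 z [ 0.    -0.003]
```

View pics/s6.png

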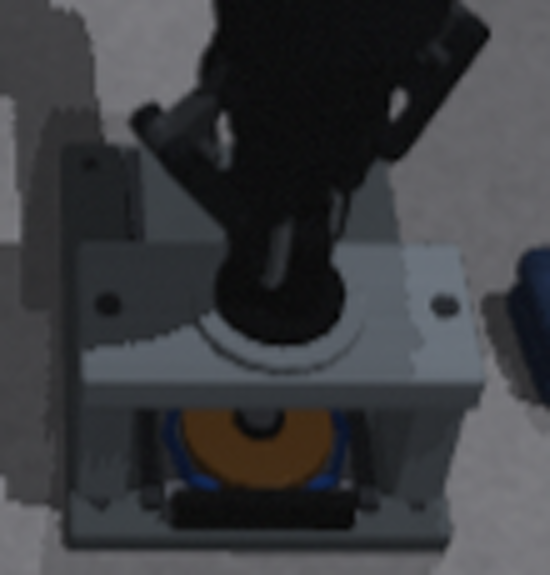

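The foot's lower edge is at about row 440, roughly 1–2 mm above the lens. The pointer is now hidden behind the gripper. Slowing down.

```bash
for i in 1 2 3 4; do python3 -m creep '[{"xyz":[0,0,0],"delta_rot":[0,0,0.03],"hand":-1}]' >/dev/null; python3 -c "
from h import *
q()"; done
```

```text
t 11.00 tcp [650.  141.8 148.6] y_ang -0.7681 j6 0.9841 eff6 -0.8011 tau [-0.038  0.029  0.057] f [-1.7 -1.  -1.9] op 13.0 z [ 0.    -0.003]
t 11.08 tcp [650.  141.8 148.6] y_ang -0.7976 j6 1.0136 eff6 -0.4816 tau [-0.083  0.013  0.058] f [ 0.1 -1.2 -1.5] op 12.9 z [ 0.    -0.003]
t 11.17 tcp [649.9 141.8 148.6] y_ang -0.8269 j6 1.0431 eff6 -0.5291 tau [-0.039  0.075  0.076] f [-0.4 -0.7 -1.9] op 13.6 z [ 0.    -0.003]
t 11.25 tcp [650.  141.8 148.6] y_ang -0.8563 j6 1.0725 eff6 -0.5161 tau [-0.055 -0.016  0.093] f [-0.1 -0.4 -1.1] op 13.5 z [ 0.    -0.003]
```

```bash
for i in 1 2 3; do python3 -m creep '[{"xyz":[0,0,0],"delta_rot":[0,0,0.03],"hand":-1}]' >/dev/null; python3 -c "
from h import *
q()"; done
```

```text
t 11.33 tcp [649.9 141.8 148.6] y_ang -0.8857 j6 1.1020 eff6 -0.5175 tau [-0.147 -0.029  0.072] f [-0.7 -0.2 -1.8] op 13.2 z [ 0.    -0.003]
t 11.42 tcp [649.9 141.9 148.6] y_ang -0.9151 j6 1.1315 eff6 -0.5167 tau [-0.067 -0.003  0.052] f [-0.2 -0.2 -2.3] op 13.5 z [ 0.    -0.003]
t 11.50 tcp [649.9 141.8 148.6] y_ang -0.9444 j6 1.1608 eff6 -0.4156 tau [-0.067  0.08   0.174] f [-0.2  0.1 -2. ] op 13.2 z [ 0.    -0.003]
```

Contact: torque rose to 0.17 at y_ang −0.944. From here I'll go one row at a time.

```bash
for i in 1 2 ; do python3 -m creep '[{"xyz":[0,0,0],"delta_rot":[0,0,0.03],"hand":-1}]' >/dev/null; python3 -c "
from h import *
q()"; done
```

```text
t 11.58 tcp [649.8 141.9 148.7] y_ang -0.9736 j6 1.1901 eff6 -0.3097 tau [-0.069  0.065  0.283] f [-0.1  0.1 -1. ] op 13.3 z [ 0.    -0.003]
t 11.67 tcp [649.8 141.9 148.6] y_ang -1.0026 j6 1.2193 eff6 -0.2962 tau [-0.032 -0.005  0.279] f [-0.3  0.  -1.9] op 13.4 z [ 0.    -0.004]
```

The clutch started slipping at y_ang of about −0.975, where the torque levelled at 0.28. I'm aiming for about 0.23–0.25 rad of slip, so y_ang about −1.21.

```bash
for i in 1 2 3 4; do python3 -m creep '[{"xyz":[0,0,0],"delta_rot":[0,0,0.03],"hand":-1}]' >/dev/null; python3 -c "
from h import *
q()"; done
```

```text
t 11.75 tcp [649.8 141.9 148.6] y_ang -1.0315 j6 1.2484 eff6 -0.2991 tau [-0.068  0.036  0.301] f [-0.8 -0.4 -1.4] op 13.3 z [ 0.    -0.004]
t 11.83 tcp [649.8 142.  148.6] y_ang -1.0605 j6 1.2776 eff6 -0.3005 tau [-0.06   0.019  0.292] f [-0.8 -0.4 -2. ] op 13.1 z [ 0.    -0.004]
t 11.92 tcp [649.7 142.  148.6] y_ang -1.0895 j6 1.3068 eff6 -0.3009 tau [-0.105 -0.009  0.295] f [-0.6 -0.4 -1.2] op 13.2 z [ 0.    -0.004]
t 12.00 tcp [649.8 142.  148.6] y_ang -1.1184 j6 1.3359 eff6 -0.3011 tau [-0.05   0.078  0.26 ] f [-0.5  0.2 -2.9] op 13.2 z [ 0.    -0.004]
```

```bash
for i in 1 2 3; do python3 -m creep '[{"xyz":[0,0,0],"delta_rot":[0,0,0.03],"hand":-1}]' >/dev/null; python3 -c "
from h import *
q()"; done; python3 -m creep '[{"xyz":[0,0,0],"delta_rot":[0,0,0],"hand":-1},{"xyz":[0,0,0],"delta_rot":[0,0,0],"hand":-1},{"xyz":[0,0,0],"delta_rot":[0,0,0],"hand":-1}]' >/dev/null; python3 -c "
from h import *
q()"
```

```text
t 12.08 tcp [649.8 142.  148.6] y_ang -1.1474 j6 1.3651 eff6 -0.3010 tau [-0.016  0.039  0.316] f [-0.5 -0.4 -2. ] op 13.3 z [ 0.    -0.004]
t 12.17 tcp [649.7 142.  148.6] y_ang -1.1764 j6 1.3943 eff6 -0.3010 tau [-0.055 -0.009  0.252] f [-0.4 -0.1 -2. ] op 13.4 z [ 0.    -0.004]
t 12.25 tcp [649.7 142.1 148.6] y_ang -1.2053 j6 1.4235 eff6 -0.3010 tau [-0.05   0.066  0.28 ] f [-0.2  0.  -2.2] op 12.9 z [ 0.    -0.005]
t 12.50 tcp [649.7 142.  148.6] y_ang -1.2006 j6 1.4190 eff6 0.2194 tau [-0.035  0.042  0.173] f [ 0.2  0.2 -2. ] op 13.4 z [ 0.    -0.005]
```

```bash
python3 -m creep '[{"xyz":[0,0,0],"delta_rot":[0,0,0],"hand":-0.5},{"xyz":[0,0,0],"delta_rot":[0,0,0],"hand":-0.2},{"xyz":[0,0,0],"delta_rot":[0,0,0],"hand":0},{"xyz":[0,0,0],"delta_rot":[0,0,0],"hand":0},{"xyz":[0,0,0],"delta_rot":[0,0,0],"hand":0},{"xyz":[0,0,-6],"delta_rot":[0,0,0],"hand":0},{"xyz":[0,0,-15],"delta_rot":[0,0,0],"hand":0},{"xyz":[0,0,-25],"delta_rot":[0,0,0],"hand":0},{"xyz":[0,0,-30],"delta_rot":[0,0,0],"hand":0},{"xyz":[0,0,-30],"delta_rot":[0,0,0],"hand":0},{"xyz":[0,0,0],"delta_rot":[0,0,0],"hand":0}]';python3 -c "
from h import *
full(420,60,280,-1.2)"
```

```text
time_s: 13.42
tcp_pos: [649.3, 142.7, 259.8]
tcp_rot: [3.083, 0.582, -0.004]
ft_force: [1.3, -0.5, 1.2]
opening: 42.6
t 13.42 tcp [649.3 142.7 259.8] x_ang 0.373 y_ang -1.198 zdir [-0.0017 -0.0045 -1.    ] j [ 0.216  0.406  1.528 -0.004  1.21   1.415] f [ 1.27 -0.55  1.17] tau [ 0.026 -0.029  0.012] open 42.6
tool shift [-243.7   -6.5  -19.4] rot [0.0036 0.0032 0.0023]
```

```bash
python3 -m creep '[{"xyz":[-5,15,-5],"delta_rot":[0,0,0],"hand":0},{"xyz":[-14,30,-3],"delta_rot":[0,0,0],"hand":0},{"xyz":[-14,34,0],"delta_rot":[0,0,0],"hand":0},{"xyz":[-14,34,0],"delta_rot":[0,0,0],"hand":0},{"xyz":[-14,34,0],"delta_rot":[0,0,0],"hand":0},{"xyz":[-14,34,0],"delta_rot":[0,0,0],"hand":0},{"xyz":[-14,34,0],"delta_rot":[0,0,0],"hand":0},{"xyz":[-14,34,0],"delta_rot":[0,0,0],"hand":0},{"xyz":[-14,34,0],"delta_rot":[0,0,0],"hand":0},{"xyz":[-14,34,0],"delta_rot":[0,0,0],"hand":0},{"xyz":[-14,30,0],"delta_rot":[0,0,0],"hand":0},{"xyz":[0,0,0],"delta_rot":[0,0,0],"hand":0}]';python3 - <<'E'
from h import *
for n,s in(("top",np.s_[150:285,175:295]),("scene",np.s_[185:300,270:380])):
    p,d=r.snapshot(n);np.savez(f"{n}9.npz",p=p,d=d)
    cv2.imwrite(f"pics/{n}9.png",p[:,:,::-1])
    a=cv2.convertScaleAbs(p[s][:,:,::-1],alpha=1.6)
    cv2.imwrite(f"pics/{n}9z.png",cv2.resize(a,None,fx=4.4,fy=4.4,interpolation=cv2.INTER_CUBIC))
E
```

```text
time_s: 14.42
tcp_pos: [638.6, -255.2, 273.1]
tcp_rot: [3.079, 0.591, 0.004]
ft_force: [-1.0, 0.3, -0.3]
opening: 42.8
```

View pics/top9z.png

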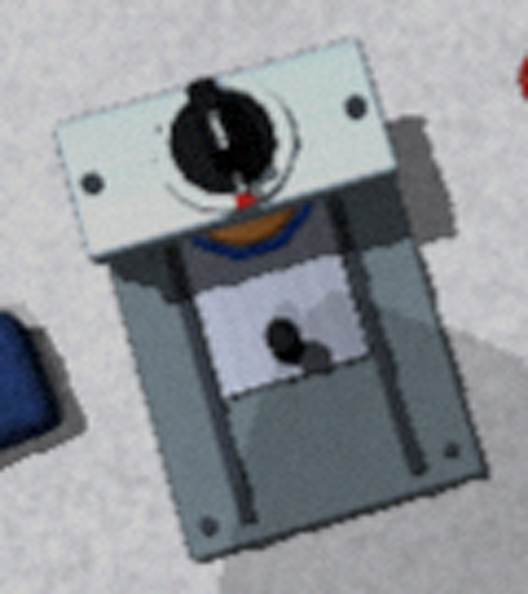

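View pics/scene9z.png

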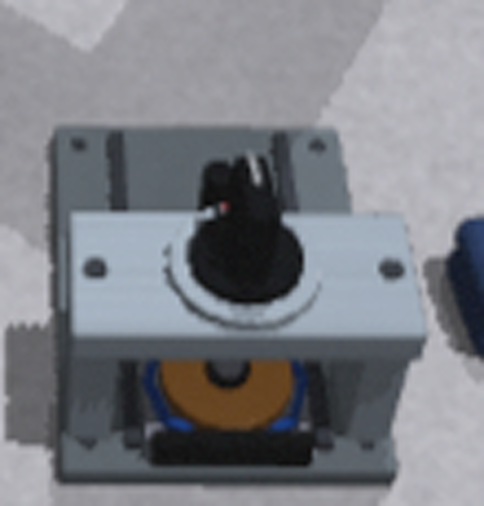

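View pics/top9.png

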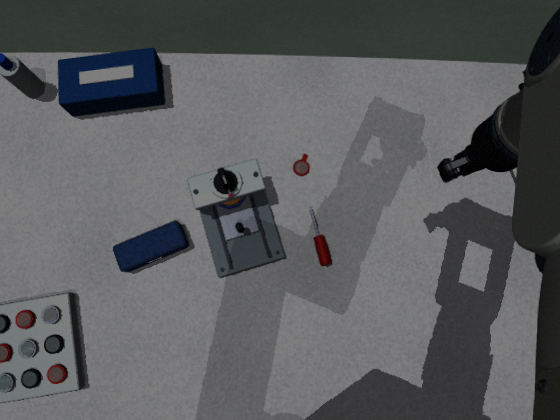

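The thumbscrew stands free, with the red patch at (245,200) in line with the bar in the top zoom. The foot at (228,372) is on the lens in the scene zoom. Now measuring the slip.

```bash
python3 - <<'E'
from h import *
for k in("0","9"):
    D=np.load(f"top{k}.npz");dep=D["d"];p=D["p"].astype(int);pts=[];
    for v in range(160,205):
      for u in range(205,255):
        o,dd=ray("top",(u,v));P=o+dd*dep[v,u]
        if 150<P[2]<170:pts.append(P)
    q_=np.array(pts)[:,:2];w,V=np.linalg.eigh(np.cov(q_.T));b=np.arctan2(V[1,1],V[0,1])
    c=np.array([650.5,142.3])
    print(k,"bar",q_.mean(0).round(1),"ang",round(b,3),round(b-np.pi,3))
    sub=p[160:205,205:255];m=(sub[...,0]>1.6*sub[...,1])&(sub[...,0]>1.6*sub[...,2])&(sub[...,0]>60)
    vv,uu=np.nonzero(m);wt=(sub[...,0]-sub[...,1])[m]
    A=[];
    for u,v in zip(uu+205,vv+160):
        x=onz("top",(u,v),112)[:2]-c;A.append((u,v,round(np.hypot(*x),1),round(np.arctan2(x[1],x[0]),3)))
    print(A);g=[(a,w_) for a,w_ in zip(A,wt) if 22<a[2]<34];print("red ang",np.average([a[3] for a,_ in g],weights=[w_ for _,w_ in g]))
D=np.load("top9.npz")["p"][165:205,205:250,::-1]
cv2.imwrite("pics/tk9.png",cv2.resize(cv2.convertScaleAbs(D,alpha=1.8),None,fx=13,fy=13,interpolation=cv2.INTER_CUBIC))
E
```

```text
0 bar [650.1 142.1] ang 2.362 -0.78
[(np.int64(237), np.int64(173), np.float64(28.6), np.float64(-0.833)), (np.int64(236), np.int64(174), np.float64(25.8), np.float64(-0.843)), (np.int64(237), np.int64(174), np.float64(27.3), np.float64(-0.89)), (np.int64(238), np.int64(174), np.float64(28.9), np.float64(-0.933)), (np.int64(236), np.int64(175), np.float64(24.5), np.float64(-0.908)), (np.int64(237), np.int64(175), np.float64(26.1), np.float64(-0.953)), (np.int64(238), np.int64(175), np.float64(27.8), np.float64(-0.993)), (np.int64(239), np.int64(175), np.float64(29.5), np.float64(-1.029)), (np.int64(238), np.int64(176), np.float64(26.8), np.float64(-1.059)), (np.int64(239), np.int64(176), np.float64(28.6), np.float64(-1.092)), (np.int64(240), np.int64(176), np.float64(30.4), np.float64(-1.121))]
red ang -0.9714168012924072Traceback (most recent call last):
  File "<stdin>", line 6, in <module>
  File "h.py", line 4, in ray
    c=r.calibration(n);T=c["world_from_camera"]
ValueError: time passes only in moves, steps and waits
```

```bash
cat >> h.py <<'E'
import functools
class _C:
    calibration=staticmethod(functools.lru_cache(r.calibration)); snapshot=r.snapshot; get_obs=r.get_obs; finish_job=r.finish_job
r=_C
E
python3 - <<'E'
from h import *
D=np.load("top9.npz");dep=D["d"];p=D["p"].astype(int);pts=[]
for v in range(160,205):
  for u in range(205,255):
    o,dd=ray("top",(u,v));P=o+dd*dep[v,u]
    if 150<P[2]<170:pts.append(P)
q_=np.array(pts)[:,:2];w,V=np.linalg.eigh(np.cov(q_.T));b=np.arctan2(V[1,1],V[0,1])
print("bar",q_.mean(0).round(1),"ang",b.round(3),(b-np.pi).round(3))
c=np.array([650.5,142.3])
s=p[160:205,205:255];m=(s[...,0]>1.6*s[...,1])&(s[...,0]>1.6*s[...,2])&(s[...,0]>60)
for v,u in zip(*np.nonzero(m)):
    x=onz("top",(u+205,v+160),112)[:2]-c
    if np.hypot(*x)<34: print((u+205,v+160),s[v,u],np.hypot(*x).round(1),np.arctan2(x[1],x[0]).round(3))
D=p.astype(np.uint8)[165:205,205:250,::-1]
cv2.imwrite("pics/tk9.png",cv2.resize(cv2.convertScaleAbs(D,alpha=1.8),None,fx=13,fy=13,interpolation=cv2.INTER_CUBIC))
E
```

```text
bar [649.8 142. ] ang -2.744 -5.886
(np.int64(229), np.int64(194)) [94 36 34] 24.9 -2.86
(np.int64(230), np.int64(194)) [91 24 23] 25.5 -2.785
(np.int64(231), np.int64(194)) [73 17 18] 26.2 -2.714
(np.int64(229), np.int64(195)) [104  22  17] 26.8 -2.878
(np.int64(230), np.int64(195)) [104  18  17] 27.4 -2.808
(np.int64(231), np.int64(195)) [99 22 18] 28.1 -2.741
(np.int64(232), np.int64(195)) [81 25 25] 28.8 -2.678
(np.int64(229), np.int64(196)) [97 25 22] 28.8 -2.894
(np.int64(230), np.int64(196)) [85 22 19] 29.3 -2.828
(np.int64(231), np.int64(196)) [73 24 23] 29.9 -2.765
```

View pics/tk9.png

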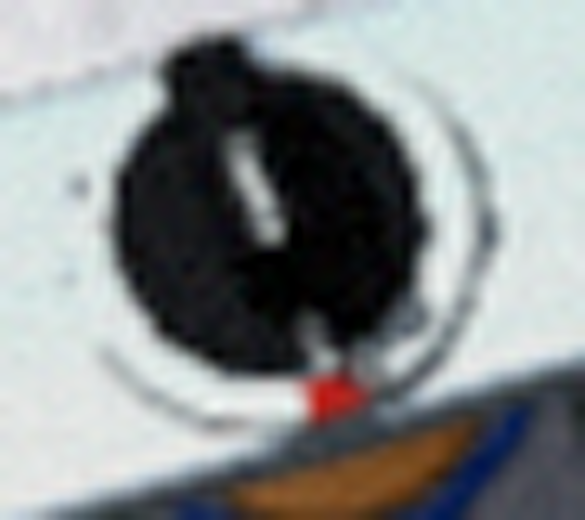

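The bar stands at −2.74 rad and the red band spans about −2.65 to −2.92. The white pointer at (318,345) runs into the red, and slip reads about 0.2 rad by vision and 0.23 by torque. The bystanders haven't moved. Handing in.

```bash
python3 -c "
from station import r
print(r.finish_job())"
```

```text
the job is handed in; nothing more can be done
None
```

I pushed the carriage home, turned the thumbscrew clockwise until the clutch slipped, let go, moved the arm clear and handed the job in at about 14.5 s. No verdict is reported on hand-in.

- **Carriage:** the force rose to about 8 N at the stop position I had predicted. The images put the post's movement at about 83 mm against the nominal 80 mm, and the lens sat under the foot.
- **Thumbscrew:** I turned it at about 0.5 rad/s, slowing to 0.36 rad/s near contact. The torque rose from about 0.07 N m and levelled at 0.28 N m after roughly 1.77 rad. I then turned about 0.23 rad further and stopped.
- **Slip:** the arm's angle put it at about 0.23 rad. The final top image gave 0.15 to 0.22 rad depending on the reference used, so the two disagree by up to 0.08 rad. Every reading lies inside the 0.09 to 0.41 band, and the white pointer is seen running into the red patch.
- **Foot and surroundings:** the foot is on the lens in the final scene image, though the pressing force was not measured directly. The case, screwdriver and trial lens appear where they were, judged by eye. The gripper touches nothing.
- **Script error:** one measuring script stopped because it called the calibration too often. I fixed that and re-ran it; the arm and scene were not affected.

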